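Refit the intake filter on a compressor head and lock it with its T-handle

ROBOT

A 6-joint arm with a two-finger parallel gripper is mounted at the origin on the work surface. World frame = base frame: x ahead of the robot, y to its left, z up, the work surface at z = 0. Lengths are in m, angles in rad, forces in N, time in s.
With the tool pointing down it reaches from about 0.225 to 0.875 m from the base axis. Payload 3.4 kg.
Tool frame: the origin (TCP) lies at the very end of the fingers, on their centre line; the grasp point (between the pads) lies 19 mm behind it (bot.grasp_offset is the distance from the TCP to the grasp point, in m); x points along the fingers, y is the direction in which the jaws open and shut, and the axes are right-handed (so a half turn about x gives the same grasp; the last joint's range is limited). The gripper opens to 85 mm and grips with 20 to 120 N. Pads are 22 mm wide; open, the fingers measure 114 mm over their backs; the gripper's body (76 mm by 85 mm) begins 54 mm behind the grasp point. The pads swing forward as they close: fully open they stand 13 mm farther back than shut.
Start: joints at [1.18, 0.276, 1.505, -0, 1.361, -0.121], TCP at [0.153, 0.554, 0.231] pointing down, gripper open.
Joint ranges: [-2.89, 2.89], [-0.75, 2.08], [0.22, 2.7], [-1.18, 4.32], [0.11, 2.71], [-2.7, 2.7]. Speed limits (rad/s): [2.57, 2.57, 3.14, 3.14, 3.14, 3.14].

INTERFACE

Orientations are given as a rotation vector (axis times angle).
In Python, from workcell import bot gives the robot as it stands. The module is installed in compiled form; this text tells all that it offers.
- The arm moves only by the shell command python3 -m handwheel 'ROWS' [FORCE]. ROWS is JSON, a list of rows, each a list of 7 numbers: the shift along the tool's x, y, z in mm, then the turn, a rotation vector about the tool's x, y, z in degrees, then the closure, from -1 (fully open) to 1 (shut). In form: [[tx, ty, tz, wx, wy, wz, hand], ...]. A call has 1 to 10 rows; each row is the pose to reach, as a shift and turn from the pose commanded when the call began, along the tool's axes at that moment; what a row does not reach only later rows make up. A row lasts 1/10 s, in which the tool goes at most 50 mm and 8.59 degrees, less where a joint would pass 70% of its speed; a pose out of reach is approached as far as the arm can. A call with a gripper value outside its range is refused whole. The fingers move at their own pace and stop on an object; FORCE is the grip in N (left out, the last holds). Time passes only in rows, so rows that repeat a pose let the fingers close. It gives the time, the measured TCP pose, the force and the opening at its end, in the units of the state.
- bot.state(): the state, without advancing time (a new reading comes with each control period).
- bot.snapshot(name): name is "scene" or "top"; returns a dict with "pixels" (400x640x3 uint8, red, green, blue), "range_z" (400x640 float32, m along the optical axis (not along the pixel's ray), 0 where there is no reading), "fx", "fy", "cx", "cy" (pixels), "R" (3x3) and "t" (3): a world point X has camera coordinates R X + t. Camera axes: x right, y down, z forward; pixel columns grow to the right and rows downward; lengths in m; the calibration is good to about 2 mm. A picture is of the moment at which its call begins.
- bot.sign_off(): hands the job in, once; it reports no verdict.
Trained networks look in the newest picture that a camera, given by its name, has taken for a name from the list of things; names that differ only in an ending like _2 or _b are one class to them, and where a whole thing is asked for, a point or a joint stands for the part that bears it (a point fixed in the world has none). Each returns a list of dicts, best first, with "p" (0 to 1); they miss things now and then, are a little off and sometimes report something else, mostly with a low value. They report only what shows in the picture. A call takes as long as a camera call.
- bot.trace(camera, thing): "mask" (400x640 bool, what is visible of it) and "point" ([column, row] in pixels, amid what is visible of it).
The state is a dict: "time": time; "joints": joint angles; "qd": joint speeds; "effort": joint torques, N m; "position": TCP position; "tool_rot": TCP orientation; "force": force on the tool from outside, world axes, zero at the start; "ft_torque": the same for the moment, N m; "grip_width": finger opening in m.
Only numpy, scipy, OpenCV 4.12 (cv2) and the standard library are available. Lean on these libraries where they do the work, as an engineer would, in place of code of your own. Each camera call takes 0.05 s, during which the arm holds its last target. There are 200 camera calls.

TASK

Put the intake filter of the compressor head on the bench back together: slide the tall narrow filter element down over the post until it sits flat on the base pan, fit the grey cover over it so that it rests squarely on the element, then put the T-handle's foot through the slot in the top of the post until its flange is down on the cover's collar, and give it a quarter turn so that it is locked, crosswise to the slot. Let the element and the cover down rather than dropping them, and leave the other things on the bench where they are.

Things in the scene. Friction and masses are not known exactly. Their poses are not given: they have to be found in the camera images.
- head: Finned aluminium compressor cylinder head, 150 x 120 mm, 50 mm high, fixed to the bench; a pipe elbow sticks out 28 mm at its +x end. On top a round grey base pan, 132 mm across (lip 6 mm above its floor), with an upright steel post in the middle, 38 mm in diameter, 88 mm above the pan's floor. Origin on the bench under the post's axis, z up, x along the head's long side.
- seat (a point): Centre of the pan's floor at the foot of the post, 56 mm above the bench: the element's lower end rests here. Axes as head.
- slot (a point): Centre of the slot in the post's flat top end, in the plane of that end, 144 mm above the bench. Axes as head. The slot is 31 mm long along x (the head's long side) and 14 mm wide, through an 8 mm end plate; below it the post is hollow (33 mm bore, 32 mm deep), so a T-head can turn there.
- element: The right filter element: upright cylinder of pleated paper with black rubber end rings, 68 mm outer diameter, 44 mm open bore, 70 mm high, 0.09 to 0.18 kg, rigid, both ends alike; grip it across its outside. Origin at its centre, 35 mm above its lower end, z along its axis. Stands on the bench. Seated, its origin is 35 mm above seat.
- cover: Round grey sheet-steel cover like an upturned pot, 0.25 to 0.42 kg, standing on its rim: skirt 120 mm across (122 at the rim), wall 3 mm, flat top 60 mm above the rim, top plate 5 mm thick; a round collar (collar) stands on the top. Origin at the centre of the rim's plane, z up. Resting on the seated element its origin is 15 mm above seat and the skirt hangs clear of the pan.
- collar (a point): Centre of the top end of the cover's collar, 88 mm above the rim. The collar is 58 mm in outer diameter, stands 28 mm above the flat top and has a 44 mm bore right through: grip it across its outside; the post goes up through the bore and ends 15 mm below this point when the cover is in place. Axes as cover.
- thandle: T-handle, 0.10 to 0.16 kg: black flange 56 mm across, 8 mm thick; on it a hand bar 64 mm long (along x), 12 mm thick (along y), top 34 mm above the flange's underside. Origin at the centre of the flange's underside, z up. Parked upright in the block, flange on the block's top, bar any way. In place its origin is 15 mm above slot; locked, its x axis is at right angles to the slot's.
- foot (a point): Tip of the T-handle's foot, 36 mm below the flange's underside, on its axis. Below the flange a 9 mm steel shank carries a T-head 26 mm long along x (parallel to the hand bar) and 9 mm wide, reaching from 26 to 36 mm below the flange, its last 4 mm narrowed to 21 x 6 mm. Axes as thandle.
- block: Wooden punch block, 76 x 116 mm, 50 mm high, fixed to the bench; the T-handle is parked in its 34 mm round hole, 40 mm deep. Three short steel drifts stick up at most 20 mm, 66 mm from the hole towards +y. Origin on the bench under the hole's axis; the block reaches 34 mm to -y and 82 mm to +y of it.
- wide_filter: Bystander: a wide low paper filter ring, 110 mm outer diameter, 64 mm bore, 36 mm high, for another machine. Origin at the centre of its underside.
- spray_can: Bystander: grey spray can, 66 mm across, 190 mm tall, upright. Origin at the centre of its underside.
- jar: Bystander: glass jar with a steel lid, 72 mm across, 85 mm tall. Origin at the centre of its underside.
- wrench: Bystander: steel wrench 190 mm long lying along its x axis, origin at mid-length.
- screwdriver: Bystander: screwdriver 180 mm long lying along its x axis, origin at mid-length.
- mug: Bystander: white mug, 80 mm across, 90 mm tall, handle at +y. Origin at the centre of its underside.

How it is judged:
On the way, in this order (a step that is already met when the one before it is completed fails the run):
1. the filter element sits over the post, flat on the base pan (horizontal distance between element and seat below 0.006 m and z of element in the frame of seat between 0.031 and 0.039 m and angle between the z axis of element and the z axis of seat, either way round below 0.07 rad), for 0.2 s.
2. the cover rests squarely on the seated element, the post inside its collar (all of step 1 and horizontal distance between cover and seat below 0.006 m and z of cover in the frame of seat between 0.011 and 0.019 m and angle between cover's own z axis and vertical below 0.07 rad), for 0.2 s.
3. the T-handle's foot is through the slot and its flange down on the collar (all of step 2 and horizontal distance between thandle and slot below 0.006 m and z of thandle in the frame of slot between 0.011 and 0.019 m and angle between thandle's own z axis and vertical below 0.07 rad), for 0.1 s.
At the end, for the whole second after the job is handed in: Element over the post on the pan, cover resting on it, T-handle through the slot with its flange on the collar: each within 6 mm of the post's axis, 4 mm of its seated height and 4 degrees of upright; T-handle bar at least 69 degrees from the slot's long direction; all released and at rest (all of step 3 and angle between the x axis of thandle and the x axis of slot, either way round above 1.2 rad and linear speed of each of element, cover, thandle below 0.02 m/s); the robot touches nothing.
It fails at once if the element is dropped down the post (faster than 0.65 m/s) (horizontal distance between element and seat below 0.02 m and z of element in the frame of seat below 0.11 m and linear speed of element above 0.65 m/s).
It fails at once if the cover is dropped onto the element (faster than 0.65 m/s) (horizontal distance between cover and seat below 0.02 m and z of cover in the frame of seat below 0.09 m and linear speed of cover above 0.65 m/s).
It fails at once if a bystander is shifted by more than 40 mm or upset (distance of any of wide_filter, spray_can, jar, wrench, screwdriver, mug from where it was at the start of the episode above 0.04 m or angle between any of spray_can, jar, mug, wide_filter's own z axis and vertical above 0.5 rad).
It also fails if it takes over 72 s, if anything falls off the work surface, if the arm or the gripper's body presses on something with over 40 N, if the wrist force passes 120 N, or if a joint passes its speed limit or range.

## Working session

There is one attempt and no reset: what is moved stays moved. The work goes in short steps, Python scripts to look and compute and a shell command to move; the robot and the scene stay as the last step left them, time stands still between calls to the robot, and variables do not carry over. Pictures are saved under pics/ and viewed, about 8 in all and at most 12, crops included, and the job is handed in when it is done.

```bash
mkdir -p pics; cat > h.py <<'E'
import numpy as np, cv2
from workcell import bot
from scipy.spatial.transform import Rotation as Ro
def cloud(s):
    z=s["range_z"]; v,u=np.mgrid[:400,:640]
    P=np.stack([(u-s["cx"])/s["fx"]*z,(v-s["cy"])/s["fy"]*z,z],-1)
    W=(P-np.array(s["t"]))@np.array(s["R"]); W[z==0]=np.nan
    return W
def save(s,n): cv2.imwrite("pics/"+n,s["pixels"][:,:,::-1])
def tool(target, rv=None):
    """shift in tool mm to reach world TCP target"""
    st=bot.state(); R=Ro.from_rotvec(st["tool_rot"])
    return R.inv().apply(np.array(target)-st["position"])*1000
E
python3 - <<'E'
from h import *
st=bot.state(); print(st["time"],st["position"],Ro.from_rotvec(st["tool_rot"]).as_matrix().round(3).tolist(),st["grip_width"],st["force"])
for c in ["scene","top"]:
    s=bot.snapshot(c); save(s,c+"0.png"); W=cloud(s); np.savez(c+"0.npz",W=W,px=s["pixels"])
    print(c,"cam at",(-np.array(s["R"]).T@np.array(s["t"])).round(3))
    for n in ["head","element","cover","thandle","block","wide_filter","spray_can","jar","wrench","screwdriver","mug"]:
        for r in bot.trace(c,n)[:2]:
            P=W[r["mask"]]; P=P[~np.isnan(P[:,0])]
            if len(P): print(n,round(r["p"],2),np.round(r["point"]),len(P),"min",np.percentile(P,2,0).round(3),"max",np.percentile(P,98,0).round(3))
E
cd pics; python3 -c "
import cv2,numpy as np
a=cv2.imread('scene0.png');b=cv2.imread('top0.png');cv2.imwrite('both.png',cv2.resize(np.vstack([a,b]),(480,600)))"
```

```text
0.0 [0.15305055 0.55366904 0.23044848] [[-0.001, 0.267, 0.964], [-0.002, 0.964, -0.267], [-1.0, -0.002, -0.0]] 0.08568819829253949 [ 0.92553284 -1.53392286  0.40941252]
scene cam at [1.028 0.451 1.148]
head 0.78 [323. 196.] 2075 min [ 0.474 -0.063  0.002] max [0.643 0.079 0.143]
head 0.57 [226. 186.] 1093 min [ 0.732 -0.201  0.011] max [ 0.789 -0.145  0.191]
element 0.98 [384. 272.] 636 min [ 0.594  0.275 -0.001] max [0.659 0.34  0.072]
cover 0.93 [273. 119.] 1151 min [ 0.385 -0.425 -0.002] max [ 0.5   -0.287  0.088]
cover 0.53 [228. 188.] 1156 min [ 0.729 -0.213 -0.002] max [ 0.789 -0.145  0.191]
thandle 0.8 [440. 233.] 284 min [0.396 0.323 0.051] max [0.445 0.376 0.085]
thandle 0.18 [381. 272.] 706 min [ 0.594  0.275 -0.003] max [0.659 0.341 0.072]
block 0.81 [456. 248.] 919 min [0.384 0.318 0.001] max [0.459 0.428 0.065]
wide_filter 0.83 [252. 146.] 848 min [ 0.539 -0.335 -0.001] max [ 0.644 -0.231  0.039]
spray_can 0.79 [228. 187.] 1091 min [ 0.733 -0.203  0.004] max [ 0.789 -0.145  0.191]
spray_can 0.41 [252. 146.] 838 min [ 0.541 -0.334 -0.001] max [ 0.644 -0.231  0.039]
jar 0.
[... 925 characters left out ...]
6 min [0.378 0.314 0.02 ] max [0.453 0.428 0.065]
wide_filter 0.91 [438. 198.] 880 min [ 0.536 -0.34   0.002] max [ 0.637 -0.232  0.04 ]
spray_can 0.64 [398. 139.] 827 min [ 0.722 -0.203  0.02 ] max [ 0.779 -0.145  0.192]
jar 0.83 [307. 137.] 555 min [0.743 0.038 0.011] max [0.803 0.101 0.088]
wrench 0.61 [297. 281.] 409 min [ 0.28   0.067 -0.001] max [0.436 0.132 0.011]
wrench 0.27 [452. 250.] 1510 min [ 0.382 -0.403 -0.002] max [ 0.492 -0.289  0.089]
screwdriver 0.52 [378. 269.] 312 min [ 0.29  -0.168  0.009] max [ 0.436 -0.078  0.028]
screwdriver 0.43 [198. 261.] 830 min [0.379 0.314 0.01 ] max [0.453 0.428 0.066]
mug 0.85 [172. 200.] 945 min [ 0.55   0.425 -0.   ] max [0.638 0.504 0.09 ]
```

View pics/top0.png

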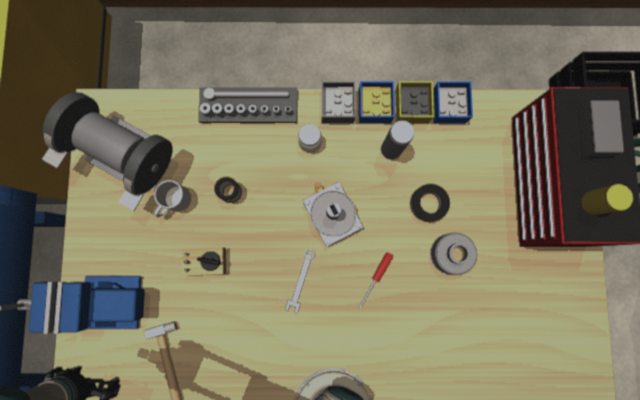

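View pics/scene0.png

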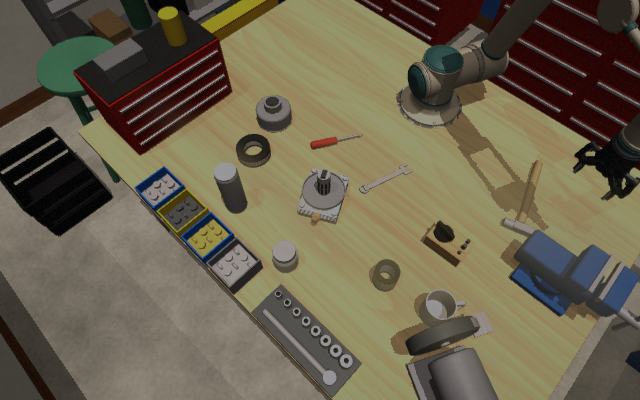

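The top view shows the element at (228,190), head at (333,213) with its elbow upper left, cover at (455,253), T-handle at (209,261). The scene view agrees. Next I'll refine the centres from top-plane centroids in both cameras.

```bash
cat >> h.py <<'E'
def ray(s,uv,z):
    R=np.array(s["R"]);t=np.array(s["t"]);c=-R.T@t
    d=R.T@np.array([(uv[0]-s["cx"])/s["fx"],(uv[1]-s["cy"])/s["fy"],1]); return c+d*(z-c[2])/d[2]
def topc(s,W,xy,r,z,tol=.008):
    """centre of flat top at height z near xy: enclosing circle of pixels, cast on plane"""
    m=(np.hypot(W[...,0]-xy[0],W[...,1]-xy[1])<r)&(abs(W[...,2]-z)<tol)
    v,u=np.nonzero(m)
    if len(u)<8: return None
    Q=np.array([ray(s,p,z)[:2] for p in zip(u,v)])
    c,rr=cv2.minEnclosingCircle(Q.astype(np.float32)); 
    return np.array(c).round(4),round(rr,4),Q.mean(0).round(4),len(u)
E
python3 - <<'E'
from h import *
for c in ["scene","top"]:
    s=bot.snapshot(c); W=cloud(s); print(c)
    for n,xy,r,z in [("element",(.624,.307),.05,.07),("collar",(.44,-.345),.045,.088),("covertop",(.44,-.345),.08,.06),("post",(.555,.005),.035,.144),("pan",(.555,.005),.085,.06),("flange",(.418,.348),.045,.058),("bar",(.418,.348),.05,.084),("jar",(.775,.07),.06,.085),("can",(.755,-.175),.06,.19)]:
        print(n,topc(s,W,xy,r,z,.006))
    for n,xy,r,z,tol in [("headrect",(.555,.005),.12,.05,.004),("bar",(.418,.348),.05,.082,.006),("block",(.418,.37),.1,.05,.004)]:
        m=(np.hypot(W[...,0]-xy[0],W[...,1]-xy[1])<r)&(abs(W[...,2]-z)<tol); v,u=np.nonzero(m)
        Q=np.array([ray(s,p,z)[:2] for p in zip(u,v)]); print(n,[np.round(k,3) for k in cv2.minAreaRect((Q*1000).astype(np.float32))])
    if c=="top":
        a=[s["pixels"][168:258,278:388],s["pixels"][216:306,154:264]]
        cv2.imwrite("pics/crop1.png",cv2.resize(np.hstack(a),None,fx=3.5,fy=3.5,interpolation=cv2.INTER_CUBIC)[:,:,::-1])
E
```

```text
scene
element (array([0.626 , 0.3072]), 0.035, array([0.6268, 0.3077]), 308)
collar (array([ 0.441 , -0.3455]), 0.0296, array([ 0.4407, -0.3466]), 94)
covertop (array([ 0.4455, -0.3436]), 0.0607, array([ 0.4491, -0.336 ]), 475)
post (array([0.5565, 0.0034]), 0.0198, array([0.5567, 0.0031]), 83)
pan (array([0.5516, 0.0034]), 0.0704, array([0.5643, 0.0086]), 700)
flange (array([0.4211, 0.3489]), 0.0415, array([0.4269, 0.348 ]), 174)
bar (array([0.4243, 0.3481]), 0.0308, array([0.4218, 0.35  ]), 84)
jar (array([0.7807, 0.0707]), 0.032, array([0.7813, 0.0703]), 388)
can (array([ 0.7581, -0.1767]), 0.0311, array([ 0.7574, -0.1764]), 329)
headrect [array([570.523,   8.599]), array([174.418, 130.131]), np.float64(26.836)]
bar [array([421.283, 349.142]), array([62.945, 13.451]), np.float64(78.24)]
block [array([419.849, 373.014]), array([ 78.102, 115.426]), np.float64(2.341)]
top
element (array([0.6219, 0.3067]), 0.0348, array([0.6218, 0.3073]), 272)
collar (array([ 0.4376, -0.3458]), 0.03, array([ 0.4376, -0.3454]), 162)
covertop (array([ 0.4382, -0.3451]), 0.0591, array([ 0.4376, -0.3432]), 951)
post (array([0.5527, 0.0019]), 0.019, array([0.5523, 0.0017]), 99)
pan (array([0.5562, 0.0087]), 0.073, array([0.5532, 0.0035]), 934)
flange (array([0.4199, 0.3498]), 0.0438, array([0.417 , 0.3483]), 236)
bar (array([0.4176, 0.3481]), 0.0305, array([0.4165, 0.3478]), 90)
jar (array([0.7772, 0.0685]), 0.0317, array([0.777, 0.069]), 345)
can (array([ 0.7532, -0.1763]), 0.031, array([ 0.7534, -0.1773]), 387)
headrect [array([564.795,   8.992]), array([174.955, 123.646]), np.float64(29.833)]
bar [array([416.427, 347.783]), array([62.793, 11.592]), np.float64(78.162)]
block [array([415.623, 371.72 ]), array([ 75.749, 113.742]), np.float64(2.45)]
```

View pics/crop1.png

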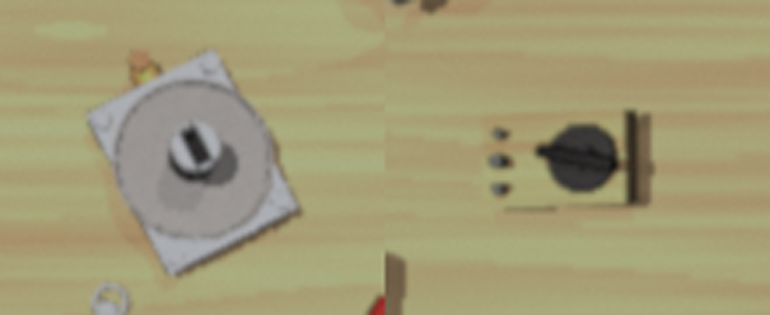

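Scene and top differ by a steady 4 mm in x, so I use the mean: element (.624,.307), post (.5545,.0025), collar (.439,-.3455), handle (.419,.348). The slot's yaw is about 28° and the bar's about 78°. The crop confirms both directions: slot along (185,130)-(205,160), bar along (545,150)-(615,165). Jaws along world x serve for the element and cover, so I'll go above the element now.

```bash
python3 -m handwheel '[[30,-112,520,74.5,0,0,-1],[30,-112,520,74.5,0,0,-1],[30,-112,520,74.5,0,0,-1],[30,-112,520,74.5,0,0,-1],[30,-112,520,74.5,0,0,-1],[30,-112,520,74.5,0,0,-1],[30,-112,520,74.5,0,0,-1],[30,-112,520,74.5,0,0,-1],[30,-112,520,74.5,0,0,-1],[30,-112,520,74.5,0,0,-1]]' 40; python3 - <<'E'
from h import *
print(tool([.624,.307,.12]),Ro.from_rotvec(bot.state()["tool_rot"]).as_matrix().round(3).tolist())
E
```

```text
time: 2.3
position: [0.5973, 0.3217, 0.2031]
tool_rot: [1.21, 1.209, -1.21]
force: [0.5, 0.8, -1.0]
grip_width: 0.0849
[83.09478317 26.66245632 14.65784026] [[0.0, 1.0, -0.001], [0.0, -0.001, -1.0], [-1.0, 0.0, -0.0]]
```

```bash
python3 -m handwheel '[[60,27,15,0,0,0,-1],[60,27,15,0,0,0,-1],[60,27,15,0,0,0,-1],[60,27,15,0,0,0,-1]]'; python3 - <<'E'
from h import *
print(tool([.624,.307,.033]).round(1))
for c in ["scene","top"]:
    s=bot.snapshot(c); save(s,c+"1.png")
a=cv2.imread("pics/top1.png")[130:250,160:300]; b=cv2.imread("pics/scene1.png")[200:320,320:460]
cv2.imwrite("pics/v1.png",cv2.resize(np.hstack([a,b]),None,fx=2.8,fy=2.8,interpolation=cv2.INTER_CUBIC))
E
```

```text
time: 2.7
position: [0.6218, 0.3087, 0.1435]
tool_rot: [1.208, 1.211, -1.209]
force: [0.2, 0.4, 0.2]
grip_width: 0.0853
[110.5   2.3   1.8]
```

View pics/v1.png

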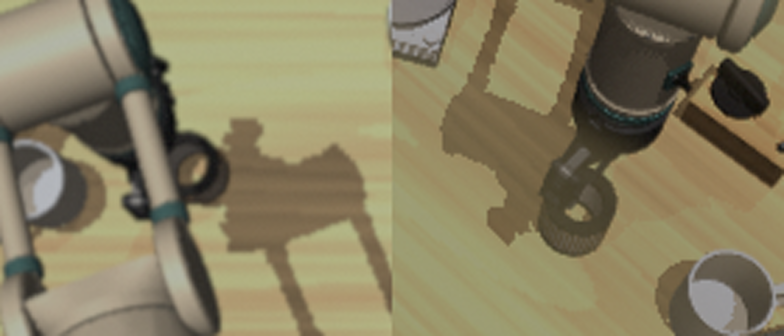

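The view shows the gripper straddling the element at scene crop (575,190), clear of the mug. The arm largely blocks the top camera. I'll go down and grip.

```bash
python3 -m handwheel '[[40,2,2,0,0,0,-1],[75,2,2,0,0,0,-1],[95,2,2,0,0,0,-1],[110,2,2,0,0,0,-1],[110,2,2,0,0,0,-1],[110,2,2,0,0,0,-1],[110,2,2,0,0,0,1],[110,2,2,0,0,0,1],[110,2,2,0,0,0,1],[110,2,2,0,0,0,1]]' 40; python3 -m handwheel '[[0,0,0,0,0,0,1],[0,0,0,0,0,0,1]]';python3 -m handwheel '[[-40,0,0,0,0,0,1],[-90,0,0,0,0,0,1],[-140,0,0,0,0,0,1],[-160,0,0,0,0,0,1],[-160,0,0,0,0,0,1],[-160,0,0,0,0,0,1]]'
```

```text
time: 3.8
position: [0.6259, 0.3066, 0.0357]
tool_rot: [1.212, 1.208, -1.205]
force: [-1.3, 0.6, 6.1]
grip_width: 0.0664
time: 4.0
position: [0.626, 0.3066, 0.0357]
tool_rot: [1.212, 1.208, -1.205]
force: [-0.8, 0.9, 5.6]
grip_width: 0.0667
time: 4.6
position: [0.6241, 0.3056, 0.1927]
tool_rot: [1.208, 1.21, -1.209]
force: [-0.6, -0.5, -0.7]
grip_width: 0.0668
```

```bash
python3 -m handwheel '[[-25,-10,50,0,0,0,1],[-25,-20,100,0,0,0,1],[-25,-35,150,0,0,0,1],[-25,-46,200,0,0,0,1],[-25,-58,250,0,0,0,1],[-25,-70,290,0,0,0,1],[-25,-70,303,0,0,0,1],[-25,-70,303,0,0,0,1],[-25,-70,303,0,0,0,1],[-25,-70,303,0,0,0,1]]'; python3 - <<'E'
from h import *
p=bot.state()["position"]; print(p,bot.state()["time"])
for c in ["scene","top"]:
    s=bot.snapshot(c); save(s,c+"2.png"); W=cloud(s)
    for r in bot.trace(c,"element")[:2]:
        P=W[r["mask"]]; P=P[~np.isnan(P[:,0])]; print(c,r["p"],r["point"],len(P),np.percentile(P,[2,98],0).round(3).tolist() if len(P) else 0)
a=cv2.imread("pics/top2.png")[150:270,265:405]; b=cv2.imread("pics/scene2.png")[110:230,250:390]
cv2.imwrite("pics/v2.png",cv2.resize(np.hstack([a,b]),None,fx=2.8,fy=2.8,interpolation=cv2.INTER_CUBIC))
E
```

```text
time: 5.6
position: [0.5545, 0.004, 0.2168]
tool_rot: [1.208, 1.212, -1.209]
force: [-0.1, 0.0, -1.0]
grip_width: 0.0666
[0.55451    0.00396808 0.21684104] 5.6
scene 0.74 [330.5, 162.1] 540 [[0.528, -0.015, 0.182], [0.589, 0.039, 0.252]]
top 0.54 [325.7, 211.7] 48 [[0.524, 0.021, 0.18], [0.547, 0.038, 0.254]]
```

View pics/v2.png

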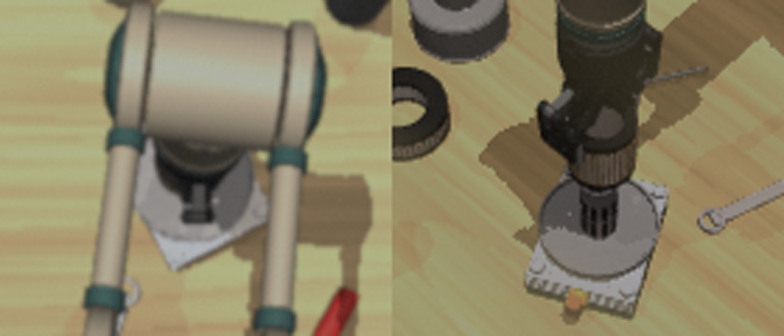

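The scene crop shows the element held upright at (605,155) above the post at (598,215). The top camera is blocked. I'll fit cylinders to both in the same scene picture.

```bash
cat >> h.py <<'E'
from scipy.optimize import least_squares
def cyl(P,r,c0):
    f=lambda c:np.hypot(P[:,0]-c[0],P[:,1]-c[1])-r
    k=least_squares(f,c0,loss="soft_l1",f_scale=.0015); return k.x.round(4),np.abs(f(k.x)).mean().round(4),len(P)
def side(W,c,r,z0,z1,tol=.008):
    d=np.hypot(W[...,0]-c[0],W[...,1]-c[1]); return W[(abs(d-r)<tol)&(W[...,2]>z0)&(W[...,2]<z1)]
E
python3 - <<'E'
from h import *
p=bot.state()["position"]
s=bot.snapshot("scene");W=cloud(s)
# bottom end of element by sides
for n,c,r,z0,z1 in [("element",(.5565,.005),.034,.186,.235),("post",(.5565,.0035),.019,.07,.135)]:
    for i in range(2):
        P=side(W,c,r,z0,z1); k=cyl(P,r,c); c=k[0]
    print(n,k)
P=side(W,(.5565,.005),.034,.1,.3); print(np.percentile(P[:,2],[0,1,3,97,99]))
v,u=np.nonzero((np.hypot(W[...,0]-.5565,W[...,1]-.004)<.045)&(W[...,2]>.15)&(W[...,2]<.26))
for y in range(v.min(),v.max()+1,3): k=u[v==y]; print(y,k.min(),k.max(),end="; ")
print()
v,u=np.nonzero((np.hypot(W[...,0]-.5565,W[...,1]-.004)<.028)&(W[...,2]>.065)&(W[...,2]<.15))
for y in range(v.min(),v.max()+1,3): k=u[v==y]; print(y,k.min(),k.max(),end="; ")
E
```

```text
element (array([0.5558, 0.0049]), np.float64(0.0011), 226)
post (array([0.5547, 0.0017]), np.float64(0.0009), 160)
[0.17837614 0.18171205 0.18336556 0.2938464  0.29745445]
141 332 332; 144 329 337; 147 325 337; 150 319 337; 153 314 337; 156 320 337; 159 318 337; 162 314 336; 165 311 336; 168 312 336; 171 313 335; 174 315 333; 177 320 328; 
176 317 317; 179 317 330; 182 317 330; 185 317 329; 188 318 329; 191 318 328;
```

```bash
python3 -m handwheel '[[0,-0.5,2.5,0,0,0,1],[15,-0.5,2.5,0,0,0,1],[30,-0.5,2.5,0,0,0,1],[36,-0.5,2.5,0,0,0,1],[42,-0.5,2.5,0,0,0,1],[48,-0.5,2.5,0,0,0,1],[54,-0.5,2.5,0,0,0,1],[54,-0.5,2.5,0,0,0,1]]'
```

```text
time: 6.65
position: [0.5539, 0.0004, 0.1634]
tool_rot: [1.208, 1.211, -1.21]
force: [-0.7, 0.0, -1.3]
grip_width: 0.0667
```

The element is over the post with no contact force. I'll keep lowering.

```bash
python3 -m handwheel '[[12,0,0,0,0,0,1],[24,0,0,0,0,0,1],[36,0,0,0,0,0,1],[48,0,0,0,0,0,1],[58,0,0,0,0,0,1],[64,0,0,0,0,0,1],[68,0,0,0,0,0,1],[70,0,0,0,0,0,1],[70,0,0,0,0,0,1]]'
```

```text
time: 7.55
position: [0.5545, 0.0003, 0.0941]
tool_rot: [1.209, 1.209, -1.209]
force: [-0.1, -0.2, -1.2]
grip_width: 0.0667
```

```bash
python3 -m handwheel '[[1,0,0,0,0,0,1],[2,0,0,0,0,0,1],[3,0,0,0,0,0,1],[3,0,0,0,0,0,1]]'; python3 - <<'E'
from h import *
s=bot.snapshot("scene");W=cloud(s)
for n,c,r,z0,z1 in [("element",(.5565,.005),.034,.07,.12),("pan",(.5565,.0035),.066,.05,.064)]:
    for i in range(2):
        P=side(W,c,r,z0,z1); k=cyl(P,r,c); c=k[0]
    print(n,k)
E
```

```text
time: 7.95
position: [0.5546, 0.0002, 0.0918]
tool_rot: [1.209, 1.209, -1.208]
force: [-0.3, -0.4, 1.6]
grip_width: 0.0664
element (array([0.5554, 0.001 ]), np.float64(0.0012), 170)
pan (array([ 0.5548, -0.0009]), np.float64(0.003), 232)
```

The element is seated: force jumped from -1.2 to +1.6 N, and its centre is about 1 mm from the post fit. I'll release and lift.

```bash
python3 -m handwheel '[[0,0,0,0,0,0,-1],[0,0,0,0,0,0,-1],[0,0,0,0,0,0,-1],[0,0,0,0,0,0,-1],[-30,0,0,0,0,0,-1],[-80,0,0,0,0,0,-1],[-130,0,0,0,0,0,-1],[-150,-20,50,0,0,0,-1],[-150,-40,100,0,0,0,-1],[-150,-60,150,0,0,0,-1]]';python3 -m handwheel '[[0,-20,50,0,0,0,-1],[0,-40,100,0,0,0,-1],[0,-55,150,0,0,0,-1],[0,-55,196,0,0,0,-1],[0,-55,196,0,0,0,-1],[0,-55,196,0,0,0,-1]]'; python3 - <<'E'
from h import *
print(tool([.439,-.3455,.066]).round(1))
s=bot.snapshot("scene");W=cloud(s);save(s,"scene3.png"); st=topc(s,W,(.5565,.003),.045,.126,.005); print(st, topc(s,W,(.5565,.003),.025,.144,.005))
s=bot.snapshot("top");W2=cloud(s);print(topc(s,W2,(.553,.002),.045,.126,.005), topc(s,W2,(.553,.002),.025,.144,.005))
b=cv2.imread("pics/scene3.png")[70:250,200:440];cv2.imwrite("pics/v3.png",cv2.resize(b,None,fx=3,fy=3,interpolation=cv2.INTER_CUBIC))
E
```

```text
time: 9.0
position: [0.4999, -0.1372, 0.2424]
tool_rot: [1.208, 1.207, -1.206]
force: [0.8, -0.6, -1.2]
grip_width: 0.0852
time: 9.6
position: [0.4446, -0.3333, 0.2404]
tool_rot: [1.211, 1.209, -1.211]
force: [-0.6, -0.2, -0.6]
grip_width: 0.0856
[174.4  -5.5  12.4]
(array([0.5566, 0.0024]), 0.0351, array([0.5598, 0.0054]), 231) (array([0.5566, 0.0036]), 0.02, array([0.5563, 0.0034]), 84)
(array([0.5526, 0.0011]), 0.0346, array([0.5525, 0.0019]), 286) (array([0.5527, 0.0028]), 0.0191, array([0.5524, 0.0013]), 90)
```

View pics/v3.png

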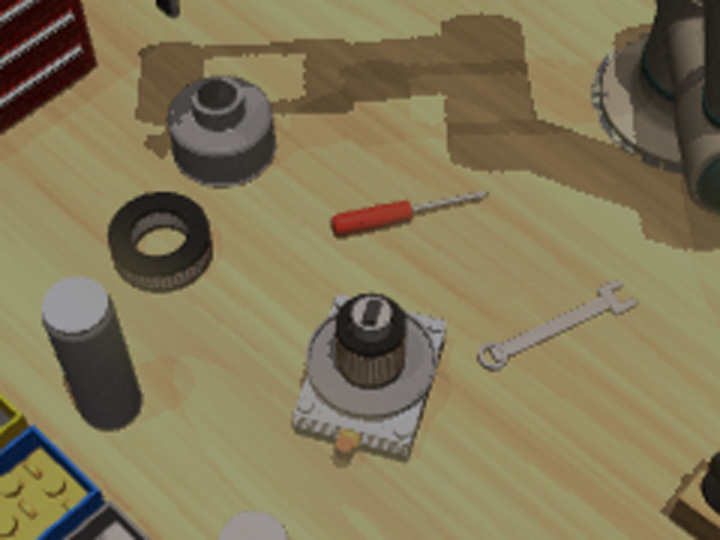

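The picture shows the element seated upright around the post at (372,335), pan clear. Now the cover at (220,130).

```bash
python3 -m handwheel '[[40,-5,12,0,0,0,-1],[90,-5,12,0,0,0,-1],[100,-5,12,0,0,0,-1],[100,-5,12,0,0,0,-1],[100,-5,12,0,0,0,-1]]'; python3 - <<'E'
from h import *
print(tool([.439,-.3455,.066]).round(1))
E
```

```text
time: 10.2
position: [0.4415, -0.3441, 0.1429]
tool_rot: [1.207, 1.207, -1.207]
force: [-0.6, -0.4, 0.6]
grip_width: 0.0855
[76.9 -2.7  1.2]
```

```bash
python3 -m handwheel '[[30,-2.5,1,0,0,0,-1],[60,-2.5,1,0,0,0,-1],[72,-2.5,1,0,0,0,-1],[78,-2.5,1,0,0,0,-1],[80,-2.5,1,0,0,0,-1],[80,-2.5,1,0,0,0,-1]]'; python3 -m handwheel '[[2,0,0,0,0,0,-1],[4,0,0,0,0,0,-1],[5,0,0,0,0,0,-1],[5,0,0,0,0,0,-1]]'
```

```text
time: 10.8
position: [0.4385, -0.3458, 0.0622]
tool_rot: [1.208, 1.207, -1.208]
force: [0.3, -0.4, 0.0]
grip_width: 0.0854
time: 11.2
position: [0.4375, -0.345, 0.056]
tool_rot: [1.209, 1.21, -1.209]
force: [0.9, -0.5, 0.5]
grip_width: 0.0856
```

```bash
python3 -m handwheel '[[0,0,0,0,0,0,1],[0,0,0,0,0,0,1],[0,0,0,0,0,0,1],[0,0,0,0,0,0,1],[0,0,0,0,0,0,1],[0,0,0,0,0,0,1]]' 60;  python3 -m handwheel '[[-5,0,0,0,0,0,1],[-20,0,0,0,0,0,1],[-50,0,0,0,0,0,1],[-90,0,0,0,0,0,1],[-135,0,0,0,0,0,1],[-170,0,0,0,0,0,1],[-170,0,0,0,0,0,1],[-170,0,0,0,0,0,1]]'
```

```text
time: 11.8
position: [0.4385, -0.3454, 0.0569]
tool_rot: [1.209, 1.207, -1.208]
force: [1.7, 1.6, 5.5]
grip_width: 0.0572
time: 12.6
position: [0.4369, -0.3447, 0.2254]
tool_rot: [1.209, 1.211, -1.209]
force: [0.0, 0.6, -4.5]
grip_width: 0.057
```

```bash
python3 -m handwheel '[[-5,15,-45,0,0,0,1],[-5,30,-90,0,0,0,1],[-5,45,-135,0,0,0,1],[-5,60,-180,0,0,0,1],[-5,75,-225,0,0,0,1],[-5,92,-270,0,0,0,1],[-5,105,-310,0,0,0,1],[-5,117,-338,0,0,0,1],[-5,117,-347,0,0,0,1],[-5,117,-347,0,0,0,1]]'; python3 -m handwheel '[[0,0,0,0,0,0,1],[0,0,0,0,0,0,1]]';  python3 - <<'E'
from h import *
p=bot.state()["position"]; print(tool([.5546,.0025,p[2]]))
s=bot.snapshot("scene");W=cloud(s);save(s,"scene4.png")
for n,c,r,z0,z1 in [("cover",(.5565,.005),.060,.18,.22),("element",(.5565,.0035),.034,.07,.12),("post",(.5565,.0035),.019,.128,.14)]:
    for i in range(2):
        P=side(W,c,r,z0,z1)
        if len(P)>5: k=cyl(P,r,c); c=k[0]
    print(n,len(P),k)
m=(np.hypot(W[...,0]-.5565,W[...,1]-.004)<.075); 
Q=W[m&(W[...,2]>.2)]; Q=Q[~np.isnan(Q[:,0])]; h,e=np.histogram(Q[:,2],np.arange(.2,.33,.005)); print(h)
P=W[m&(abs(W[...,2]-.234)<.008)]; print(topc(s,W,(.5565,.004),.075,.233,.006))
b=s["pixels"][100:240,240:420,::-1];cv2.imwrite("pics/v4.png",cv2.resize(b,None,fx=4,fy=4,interpolation=cv2.INTER_CUBIC))
E
```

```text
time: 13.6
position: [0.5525, 0.0033, 0.2282]
tool_rot: [1.204, 1.216, -1.211]
force: [-0.2, -1.0, -4.6]
grip_width: 0.0573
time: 13.8
position: [0.5535, 0.0007, 0.2302]
tool_rot: [1.208, 1.21, -1.211]
force: [1.3, -0.3, -4.0]
grip_width: 0.0573
[-0.00307458  1.09326414 -1.83789023]
cover 330 (array([ 0.5537, -0.0022]), np.float64(0.0007), 330)
element 189 (array([0.5549, 0.0011]), np.float64(0.0008), 189)
post 0 (array([0.5549, 0.0011]), np.float64(0.0008), 189)
[ 50  36  46  41  56 199 425  39  34  32  39  67  46  17   9  17  34  46
  24  34  49  36  40  28  37]
(array([0.5586, 0.0026]), 0.0589, array([0.5656, 0.0212]), 611)
```

View pics/v4.png

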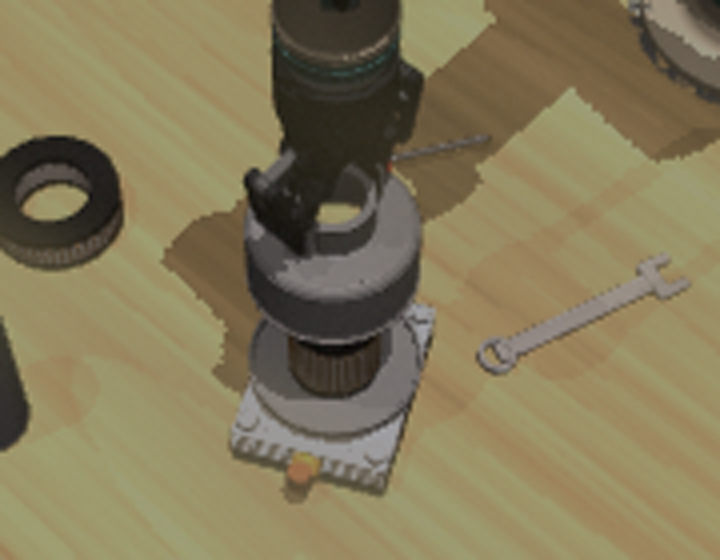

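The cover hangs level above the element (crop (335,260)). The same-camera fit says shift about +1 in x and +3 mm in y. I'll lower to just above the post and check.

```bash
python3 -m handwheel '[[10,1,-2.7,0,0,0,1],[30,1,-2.7,0,0,0,1],[50,1,-2.7,0,0,0,1],[65,1,-2.7,0,0,0,1],[74,1,-2.7,0,0,0,1],[76,1,-2.7,0,0,0,1],[76,1,-2.7,0,0,0,1],[76,1,-2.7,0,0,0,1]]';  python3 - <<'E'
from h import *
s=bot.snapshot("scene");W=cloud(s)
for n,c,r,z0,z1 in [("cover",(.5565,.005),.060,.10,.15),("pan",(.5565,.0035),.066,.054,.062)]:
    for i in range(2):
        P=side(W,c,r,z0,z1)
        if len(P)>5: k=cyl(P,r,c); c=k[0]
    print(n,len(P),k)
E
```

```text
time: 14.65
position: [0.556, 0.0045, 0.1558]
tool_rot: [1.21, 1.208, -1.208]
force: [0.3, -0.6, -3.1]
grip_width: 0.0568
cover 372 (array([0.5564, 0.0017]), np.float64(0.0008), 372)
pan 137 (array([ 0.5529, -0.0008]), np.float64(0.0028), 137)
```

```bash
python3 -m handwheel '[[0,-1.3,0.6,0,0,0,1],[4,-1.3,0.6,0,0,0,1],[8,-1.3,0.6,0,0,0,1],[12,-1.3,0.6,0,0,0,1],[14,-1.3,0.6,0,0,0,1],[16,-1.3,0.6,0,0,0,1],[16,-1.3,0.6,0,0,0,1]]'
```

```text
time: 15.4
position: [0.5538, 0.0041, 0.1386]
tool_rot: [1.208, 1.21, -1.209]
force: [-0.7, -0.5, -3.7]
grip_width: 0.0566
```

```bash
python3 -m handwheel '[[3,0,0,0,0,0,1],[6,0,0,0,0,0,1],[8,0,0,0,0,0,1],[9,0,0,0,0,0,1],[10,0,0,0,0,0,1],[11,0,0,0,0,0,1],[11,0,0,0,0,0,1]]'
```

```text
time: 16.1
position: [0.5541, 0.0041, 0.1281]
tool_rot: [1.209, 1.209, -1.208]
force: [-0.3, -0.0, -3.1]
grip_width: 0.057
```

```bash
python3 -m handwheel '[[0.7,0,0,0,0,0,1],[1.4,0,0,0,0,0,1],[2,0,0,0,0,0,1],[2,0,0,0,0,0,1]]'
```

```text
time: 16.5
position: [0.5542, 0.0041, 0.1279]
tool_rot: [1.209, 1.208, -1.208]
force: [-3.0, 0.1, 8.9]
grip_width: 0.0565
```

The force rose to +8.9 N at rim height about .071, so the cover rests on the element. I'll release, lift and head for the T-handle.

```bash
python3 -m handwheel '[[0,0,0,0,0,0,-1],[0,0,0,0,0,0,-1],[0,0,0,0,0,0,-1],[0,0,0,0,0,0,-1],[0,0,0,0,0,0,-1],[-30,0,0,0,0,0,-1],[-75,0,0,0,0,0,-1],[-90,-15,-40,12,0,0,-1],[-90,-35,-90,12,0,0,-1],[-90,-55,-140,12,0,0,-1]]';python3 -m handwheel '[[0,-39,-43,0,0,0,-1],[0,-60,-85,0,0,0,-1],[0,-80,-125,0,0,0,-1],[0,-110,-178,0,0,0,-1],[0,-120,-183,0,0,0,-1],[0,-120,-183,0,0,0,-1]]'; python3 - <<'E'
from h import *
st=bot.state(); T=Ro.from_rotvec(st["tool_rot"]).as_matrix(); print("yaw_y",np.degrees(np.arctan2(T[1,1],T[0,1])),tool([.419,.348,.08]).round(1))
for c in ["scene","top"]:
    s=bot.snapshot(c);W=cloud(s);print(c,topc(s,W,(.555,.003),.045,.159,.006),topc(s,W,(.555,.003),.08,.131,.006),topc(s,W,(.555,.003),.025,.144,.004));save(s,c+"5.png")
    r=bot.trace(c,"thandle"); print(r[0]["p"] if r else None)
    m=(np.hypot(W[...,0]-.555,W[...,1]-.003)<.025)&(W[...,2]<.15)
a=cv2.imread("pics/top5.png")[160:260,285:385]; b=cv2.imread("pics/scene5.png")[140:240,270:370]
cv2.imwrite("pics/v5.png",cv2.resize(np.hstack([a,b]),None,fx=4,fy=4,interpolation=cv2.INTER_CUBIC))
E
```

```text
time: 17.5
position: [0.5019, 0.1377, 0.2169]
tool_rot: [1.365, 1.101, -1.361]
force: [0.8, 0.6, 0.0]
grip_width: 0.0851
time: 18.1
position: [0.4206, 0.3431, 0.2158]
tool_rot: [1.358, 1.107, -1.359]
force: [0.1, -0.4, 0.1]
grip_width: 0.0854
yaw_y -11.701132746378208 [135.8  -2.4  -4.4]
scene (array([0.5569, 0.0027]), 0.0299, array([0.5567, 0.0035]), 141) (array([0.5594, 0.0044]), 0.0599, array([0.5637, 0.0097]), 747) (array([0.5558, 0.0008]), 0.0246, array([ 0.5494, -0.0039]), 73)
0.68
top (array([0.5528, 0.002 ]), 0.029, array([0.5529, 0.0023]), 163) (array([0.5524, 0.0021]), 0.0593, array([0.5508, 0.0021]), 1034) (array([0.555 , 0.0017]), 0.0208, array([0.554 , 0.0012]), 94)
0.72
```

View pics/v5.png

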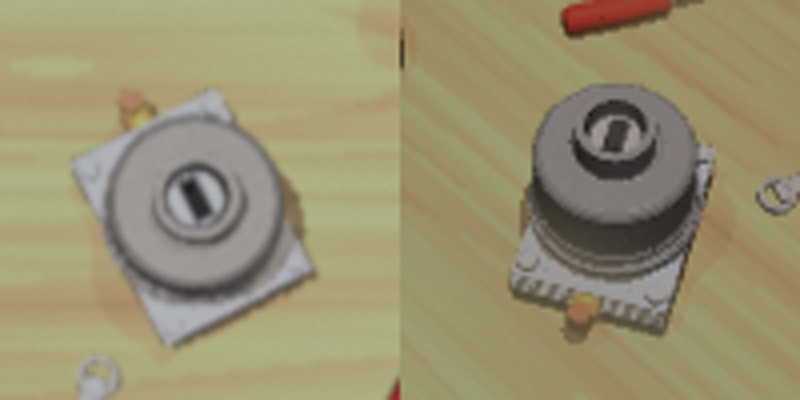

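The cover sits square: collar and post centres agree within 0.5 mm in both cameras, and the slot shows at crop (195,200). Now the handle.

```bash
python3 -m handwheel '[[40,-2,-4.5,0,0,0,-1],[80,-2,-4.5,0,0,0,-1],[85,-2,-4.5,0,0,0,-1],[85,-2,-4.5,0,0,0,-1],[85,-2,-4.5,0,0,0,-1]]'; python3 - <<'E'
from h import *
print(tool([.419,.348,.0625]).round(1))
s=bot.snapshot("top");g=cv2.cvtColor(s["pixels"],cv2.COLOR_RGB2GRAY).astype(float)
R=np.array(s["R"]);q=R@[.5527,.002,.144]+s["t"]; u0,v0=s["fx"]*q[0]/q[2]+s["cx"],s["fy"]*q[1]/q[2]+s["cy"]
v,u=np.mgrid[:400,:640]; m=np.hypot(u-u0,v-v0)<6.2; print(u0,v0)
w=np.clip(150-g[m],0,None); print(np.sort(g[m])[::8])
w=np.clip(np.median(g[m])-15-g[m],0,None)
Q=np.array([ray(s,k,.144)[:2] for k in zip(u[m],v[m])]); c=(w[:,None]*Q).sum(0)/w.sum(); D=Q-c
C=(w[:,None,None]*D[:,:,None]*D[:,None]).sum(0)/w.sum(); l,V=np.linalg.eigh(C); print(c,np.sqrt(l),np.degrees(np.arctan2(V[1,1],V[0,1])))
E
```

```text
time: 18.8
position: [0.423, 0.3456, 0.1328]
tool_rot: [1.365, 1.102, -1.359]
force: [0.3, 1.0, 0.3]
grip_width: 0.0853
[70.3 -4.6 -1.4]
333.4542739134056 208.9964099561556
[ 30.  43.  46.  60.  77.  88. 106. 118. 127. 138. 156. 167. 170. 176.
 177. 179.]
[0.55220068 0.0021035 ] [0.0028822  0.00753679] -152.81917665237268
```

```bash
python3 -m handwheel '[[25,-3,-1,0,0,0,-1],[50,-3,-1,0,0,0,-1],[62,-3,-1,0,0,0,-1],[68,-3,-1,0,0,0,-1],[70,-3,-1,0,0,0,-1],[70,-3,-1,0,0,0,-1]]'; python3 -m handwheel '[[0,0,0,0,0,0,-1]]'; python3 - <<'E'
from h import *
print(tool([.419,.348,.0615]).round(1))
E
```

```text
time: 19.45
position: [0.4193, 0.3474, 0.0618]
tool_rot: [1.363, 1.103, -1.36]
force: [-0.0, 0.5, 0.9]
grip_width: 0.0855
time: 19.55
position: [0.4194, 0.3475, 0.062]
tool_rot: [1.363, 1.103, -1.359]
force: [0.8, -0.2, 0.2]
grip_width: 0.0853
[ 0.5 -0.5 -0.4]
```

```bash
python3 -m handwheel '[[0,0,0,0,0,0,1],[0,0,0,0,0,0,1],[0,0,0,0,0,0,1],[0,0,0,0,0,0,1],[0,0,0,0,0,0,1],[0,0,0,0,0,0,1],[0,0,0,0,0,0,1],[0,0,0,0,0,0,1]]' 60; python3 -m handwheel '[[-3,0,0,0,0,0,1],[-15,0,0,0,0,0,1],[-40,0,0,0,0,0,1],[-80,0,0,0,0,0,1],[-125,0,0,0,0,0,1],[-160,0,0,0,0,0,1],[-160,0,0,0,0,0,1],[-160,0,0,0,0,0,1]]'; python3 - <<'E'
from h import *
st=bot.state(); T=Ro.from_rotvec(st["tool_rot"]).as_matrix(); print("yaw_y",np.degrees(np.arctan2(T[1,1],T[0,1])),tool([.5544,.0025,.245]).round(1),st["joints"])
E
```

```text
time: 20.35
position: [0.4188, 0.3471, 0.0613]
tool_rot: [1.362, 1.103, -1.361]
force: [-0.1, -0.5, 2.5]
grip_width: 0.0111
time: 21.15
position: [0.4187, 0.347, 0.2222]
tool_rot: [1.363, 1.103, -1.359]
force: [1.3, 0.3, -2.0]
grip_width: 0.0106
yaw_y -11.957294213429515 [-22.9 204.2 308.9] [5.64098234e-01 2.33264990e-01 1.58760339e+00 1.53248870e-05
 1.31862225e+00 7.72787475e-01]
```

```bash
python3 -m handwheel '[[-13,25,40,5,0,0,1],[-13,51,77,13,0,0,1],[-13,76,115,21,0,0,1],[-13,102,154,29,0,0,1],[-13,128,193,37,0,0,1],[-13,154,232,44,0,0,1],[-13,178,270,50.6,0,0,1],[-13,195,295,50.6,0,0,1],[-13,204,309,50.6,0,0,1],[-13,204,309,50.6,0,0,1]]'; python3 -m handwheel '[[0,0,0,0,0,0,1],[0,0,0,0,0,0,1]]'; python3 - <<'E'
from h import *
st=bot.state(); T=Ro.from_rotvec(st["tool_rot"]).as_matrix(); print("yaw_y",np.degrees(np.arctan2(T[1,1],T[0,1])),tool([.5544,.0025,.235]).round(1),T[:,0])
s=bot.snapshot("scene");W=cloud(s);save(s,"scene6.png")
c=(.556,.004)
for n,c,r,z0,z1 in [("flange",(.555,.003),.028,.221,.230),("collar",(.555,.003),.029,.135,.156),("cover",(.555,.003),.06,.08,.12)]:
    for i in range(3):
        P=side(W,c,r,z0,z1)
        if len(P)>5: k=cyl(P,r,c); c=k[0]
    print(n,k)
b=s["pixels"][110:230,260:380,::-1];cv2.imwrite("pics/v6.png",cv2.resize(b,None,fx=5,fy=5,interpolation=cv2.INTER_CUBIC))
E
```

```text
time: 22.15
position: [0.554, 0.0009, 0.2323]
tool_rot: [1.953, 0.476, -1.959]
force: [-0.3, 0.2, -1.4]
grip_width: 0.0109
time: 22.35
position: [0.5533, 0.004, 0.2336]
tool_rot: [1.953, 0.48, -1.955]
force: [-0.3, 0.2, -1.0]
grip_width: 0.0106
yaw_y -62.46866622692358 [-1.4  1.9 -0.3] [-0.00140925  0.0011631  -0.99999833]
flange (array([0.5538, 0.0025]), np.float64(0.0028), 90)
collar (array([0.5556, 0.0015]), np.float64(0.0027), 128)
cover (array([0.5545, 0.0012]), np.float64(0.0008), 265)
```

View pics/v6.png

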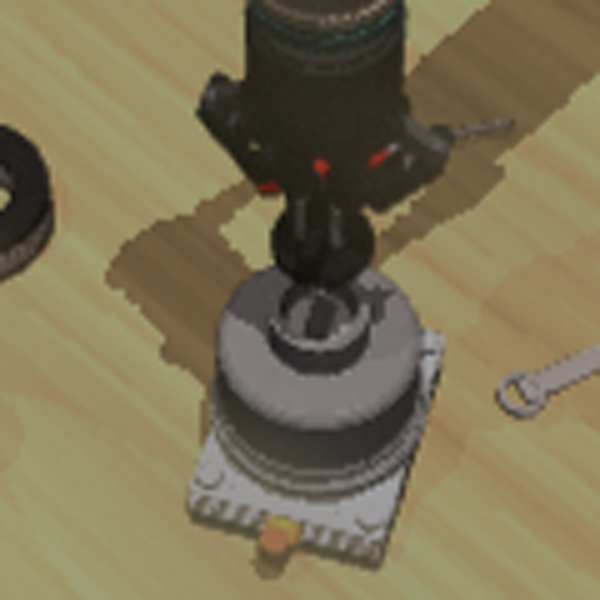

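The foot hangs above the collar with flange (323,245) and collar (321,310) in line. I'll re-read after settling.

```bash
python3 -m handwheel '[[10,0,0,0,0,0,1],[18,0,0,0,0,0,1],[18,0,0,0,0,0,1],[18,0,0,0,0,0,1],[18,0,0,0,0,0,1],[18,0,0,0,0,0,1]]'; python3 - <<'E'
from h import *
for i in range(2):
  s=bot.snapshot("scene");W=cloud(s);print(bot.state()["position"])
  # silhouettes: flange and collar widest column ranges
  for z0,z1,r in [(.204,.214,.033),(.150,.162,.033)]:
    m=(np.hypot(W[...,0]-.555,W[...,1]-.003)<r)&(W[...,2]>z0)&(W[...,2]<z1); v,u=np.nonzero(m)
    rng={y:(u[v==y].min(),u[v==y].max()) for y in np.unique(v)}; print(rng)
  for z0,z1,r in [(.2,.218,.028),(.137,.157,.029)]:
    print(cyl(side(W,(.5545,.002),r,z0,z1,.006),r,(.5545,.002)))
R=np.array(s["R"])
for z in (.21,.156,.144):
    q=R@[.5546,.0025,z]+s["t"]; print(z,s["fx"]*q[0]/q[2]+s["cx"],s["fy"]*q[1]/q[2]+s["cy"])
E
```

```text
time: 23.0
position: [0.5544, 0.0024, 0.2163]
tool_rot: [1.955, 0.477, -1.954]
force: [0.4, -0.3, -0.6]
grip_width: 0.0104
[0.55440493 0.00236887 0.21633099]
{np.int64(157): (np.int64(315), np.int64(332)), np.int64(158): (np.int64(314), np.int64(332)), np.int64(159): (np.int64(314), np.int64(333)), np.int64(160): (np.int64(314), np.int64(333)), np.int64(161): (np.int64(314), np.int64(333)), np.int64(162): (np.int64(314), np.int64(333)), np.int64(163): (np.int64(314), np.int64(333)), np.int64(164): (np.int64(315), np.int64(333)), np.int64(165): (np.int64(314), np.int64(332)), np.int64(166): (np.int64(315), np.int64(332)), np.int64(167): (np.int64(315), np.int64(331)), np.int64(168): (np.int64(316), np.int64(330)), np.int64(169): (np.int64(318), np.int64(329)), np.int64(170): (np.int64(320), np.int64(326))}
{np.int64(167): (np.int64(332), np.int64(332)), np.int64(168): (np.int64(314), np.int64(332)), np.int64(169): (np.int64(314), np.int64(332)), np.int64(170): (np.int64(314), np.int64(333)), np.int64(171): (np.int64(314), np.int64(333)), np.int64(172): (np.int64(314), np.int64(333)), 
[... 1453 characters left out ...]
 np.int64(172): (np.int64(314), np.int64(333)), np.int64(173): (np.int64(314), np.int64(333)), np.int64(174): (np.int64(314), np.int64(333)), np.int64(175): (np.int64(314), np.int64(333)), np.int64(176): (np.int64(314), np.int64(332)), np.int64(177): (np.int64(315), np.int64(332)), np.int64(178): (np.int64(316), np.int64(331)), np.int64(179): (np.int64(318), np.int64(330)), np.int64(180): (np.int64(318), np.int64(327)), np.int64(181): (np.int64(322), np.int64(325))}
(array([0.5549, 0.0014]), np.float64(0.0026), 96)
(array([0.5544, 0.0013]), np.float64(0.0013), 97)
0.21 323.83805657096127 160.50775907028935
0.156 323.7531310911699 171.49104518593794
0.144 323.73516272368687 173.81486745437752
```

Aligned within about 0.5 mm in both directions. I'll lower, checking the force through the slot.

```bash
python3 -m handwheel '[[10,0,0,0,0,0,1],[18,0,0,0,0,0,1],[22,0,0,0,0,0,1],[25,0,0,0,0,0,1],[28,0,0,0,0,0,1],[31,0,0,0,0,0,1],[34,0,0,0,0,0,1],[34,0,0,0,0,0,1]]'
```

```text
time: 23.9
position: [0.554, 0.0025, 0.1816]
tool_rot: [1.954, 0.478, -1.955]
force: [0.8, 0.4, -0.7]
grip_width: 0.011
```

```bash
python3 -m handwheel '[[3,0,0,0,0,0,1],[6,0,0,0,0,0,1],[8,0,0,0,0,0,1],[9.5,0,0,0,0,0,1],[10.5,0,0,0,0,0,1],[11.5,0,0,0,0,0,1],[11.5,0,0,0,0,0,1]]'
```

```text
time: 24.6
position: [0.5541, 0.0025, 0.1704]
tool_rot: [1.954, 0.477, -1.954]
force: [-0.6, 0.2, -0.8]
grip_width: 0.0111
```

```bash
python3 -m handwheel '[[0.6,0,0,0,0,0,1],[1.2,0,0,0,0,0,1],[1.2,0,0,0,0,0,1]]'
```

```text
time: 24.9
position: [0.5543, 0.0024, 0.1703]
tool_rot: [1.955, 0.477, -1.953]
force: [-1.5, -0.5, 5.7]
grip_width: 0.0111
```

The flange is down (+5.7 N at the expected height). Now the quarter turn, with a slight back-off in pressure.

```bash
python3 -m handwheel '[[-0.5,0,0,-5,0,0,1],[-0.5,0,0,-11,0,0,1],[-0.5,0,0,-17,0,0,1],[-0.5,0,0,-23,0,0,1],[-0.5,0,0,-29,0,0,1],[-0.5,0,0,-35,0,0,1],[-0.5,0,0,-40,0,0,1],[-0.5,0,0,-45,0,0,1],[-0.5,0,0,-45,0,0,1]]'
```

```text
time: 25.8
position: [0.5546, 0.0026, 0.1703]
tool_rot: [1.432, 1.048, -1.43]
force: [0.9, 0.1, 2.6]
grip_width: 0.0106
```

```bash
python3 -m handwheel '[[0,0,0,-6,0,0,1],[0,0,0,-12,0,0,1],[0,0,0,-18,0,0,1],[0,0,0,-24,0,0,1],[0,0,0,-30,0,0,1],[0,0,0,-36,0,0,1],[0,0,0,-41,0,0,1],[0,0,0,-45,0,0,1],[0,0,0,-45,0,0,1],[0,0,0,-45,0,0,1]]'; python3 - <<'E'
from h import *
T=Ro.from_rotvec(bot.state()["tool_rot"]).as_matrix(); print("yaw_y",np.degrees(np.arctan2(T[1,1],T[0,1])))
E
```

```text
time: 26.8
position: [0.5546, 0.0025, 0.1703]
tool_rot: [0.852, 1.397, -0.851]
force: [0.0, 0.7, 4.1]
grip_width: 0.0107
yaw_y 27.307917155069273
```

```bash
python3 -m handwheel '[[0,0,0,0,0,0,-1],[0,0,0,0,0,0,-1],[0,0,0,0,0,0,-1],[0,0,0,0,0,0,-1],[0,0,0,0,0,0,-1],[-20,0,0,0,0,0,-1],[-60,0,0,0,0,0,-1],[-105,0,0,0,0,0,-1],[-130,0,-30,0,0,0,-1],[-130,0,-80,0,0,0,-1]]'; python3 -m handwheel '[[0,0,-50,0,0,0,-1],[0,0,-100,0,0,0,-1],[0,0,-150,0,0,0,-1],[0,0,-200,0,0,0,-1],[0,0,-200,0,0,0,-1],[0,0,-200,0,0,0,-1]]'; python3 - <<'E'
from h import *
print(bot.state()["position"])
for c in ["scene","top"]:
    s=bot.snapshot(c);W=cloud(s);save(s,c+"7.png")
    m=(np.hypot(W[...,0]-.555,W[...,1]-.003)<.045)&(abs(W[...,2]-.191)<.006); v,u=np.nonzero(m)
    Q=np.array([ray(s,p,.193)[:2] for p in zip(u,v)]); print(c,"bar",[np.round(k,3) for k in cv2.minAreaRect((Q*1000).astype(np.float32))],np.nanmedian(W[m][:,2]))
    print("cover top",topc(s,W,(.555,.003),.08,.131,.006),"flange",topc(s,W,(.555,.003),.035,.167,.005))
a=cv2.imread("pics/top7.png")[160:260,285:385]; b=cv2.imread("pics/scene7.png")[140:240,270:370]
cv2.imwrite("pics/v7.png",cv2.resize(np.hstack([a,b]),None,fx=4,fy=4,interpolation=cv2.INTER_CUBIC))
E
```

```text
time: 27.8
position: [0.5207, 0.0723, 0.304]
tool_rot: [0.855, 1.388, -0.848]
force: [0.6, 1.9, 0.3]
grip_width: 0.0857
time: 28.4
position: [0.4245, 0.2518, 0.2999]
tool_rot: [0.847, 1.399, -0.847]
force: [1.0, 0.1, -0.3]
grip_width: 0.0854
[0.42451879 0.25178526 0.29992635]
scene bar [array([557.829,   6.631]), array([14.973, 63.209]), np.float64(27.188)] 0.19008026856854968
cover top (array([0.5588, 0.0059]), 0.0601, array([0.5666, 0.0124]), 663) flange (array([0.5568, 0.0034]), 0.0311, array([0.5642, 0.0094]), 147)
top bar [array([551.875,   4.015]), array([11.802, 63.36 ]), np.float64(28.239)] 0.1911876129961544
cover top (array([0.552 , 0.0019]), 0.0591, array([0.5509, 0.002 ]), 1001) flange (array([0.5521, 0.004 ]), 0.0276, array([0.5517, 0.0038]), 226)
```

View pics/v7.png

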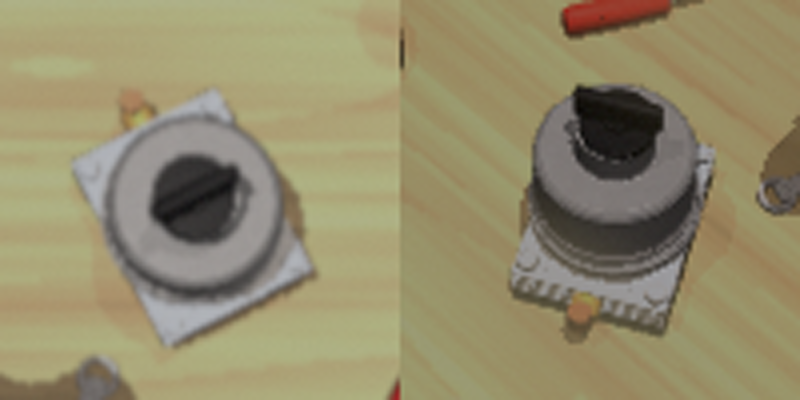

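The picture shows the handle seated and crosswise to the slot (top crop (195,193)), the cover square, and the arm clear. I'll hand it in.

```bash
python3 -m handwheel '[[0,0,0,0,0,0,-1],[0,0,0,0,0,0,-1]]' && python3 -c "
from workcell import bot; print(bot.sign_off())"
```

```text
time: 28.7
position: [0.4259, 0.2498, 0.2998]
tool_rot: [0.851, 1.398, -0.852]
force: [-0.0, -0.4, -0.3]
grip_width: 0.0855
the job is handed in; nothing more can be done
None
```

The intake filter is back together and handed in at about 29 s of the 72 s allowed. The sign-off gives no verdict, so I can't confirm a pass.

I lowered the element over the post, then the cover onto it. The T-handle's foot went through the slot until the flange met the collar, and I turned it 90° and let go. Each part was let down until the force reading showed contact.

- **Element and cover:** the element was about 1 mm off the post's axis. The cover was within 0.5 mm of the axis when released. I did not re-measure the element once the cover hid it.
- **T-handle lock:** the bar lies about 91° from the slot. Its top reads about 0.191 m, against 0.193 m expected.
- **T-handle centring:** this is the least certain check. The handle sits 2.3 mm off the axis by the top camera and about 3.6 mm by the scene camera, against a 6 mm limit. The scene figure is probably high, because that camera also sees the side of the bar.
- **Camera disagreement:** the two cameras differed by a steady 4 mm in x. I used their mean and compared positions within a single camera for each fit.
- **Other things on the bench:** I saw no contact with them, but I did not measure their positions again at the end.

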